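Vent the spray tank and take off its filler cap

TASK

Vent the small blue spray tank by turning its grey selector so that the pointer stands at the blue dot, and only then unlock the black filler cap by its orange bar. Nothing shows whether this cap loosens clockwise or anticlockwise: try both ways, turn it about a sixth of a turn the way that goes, and lift it off. Finish while still holding the cap level in the gripper, about 10 cm straight above its neck, with the selector still at the blue dot and the things standing around left alone.

Things in the scene. Friction and masses are not known exactly. Their poses are not given: they have to be found in the camera images.
- tank: the blue spray tank, a rounded box 120 (x) x 200 (y) x 70 mm, fixed to the table; origin at the centre of its underside, z up. On its flat top, 70 mm up, are the filler neck with the cap at local (0, +52) mm and the selector at local (0, -52) mm; a round gauge is on its -x side
- cap: black round filler cap, 64 mm across, skirt and top 27 mm high, loose, 0.08 to 0.17 kg; origin at the centre of its lower rim, z up, seated 75 mm above the table. Quick-release cap with three inner lugs. At the start its x axis is within 0.08 rad of the tank's x axis
- cap_bar (a point): centre of the orange bar grip on top of the cap; the bar lies along the cap's x axis, 52 long, 14 wide, 22 mm high, seated from 102 to 124 mm above the table (this point at 113)
- neck_top (a point): centre of the filler neck's top, 96 mm above the table, 21 mm above the seated cap's origin. Angles from the tank's x axis to the cap's: one way the cap meets a hard stop at 0.15 to 0.3 rad, the other way it turns lightly, without rising, and lifts off freely between 0.9 and 1.2 rad (best 1.05). Which way is hidden and differs from start to start
- selector (a joint): grey selector knob, turning about the vertical through the tank's local (0, -52) mm; rad, positive anticlockwise from above, 0 with its pointer to the tank's -x side (white dot), where it starts. Spring detents at -0.87, 0, +0.87, light to cross; stops at -1.0 and +1.0. Grip: a bar along the pointer's direction, 44 long, 14 wide, 22 mm high, 82 to 104 mm above the table
- pointer (a point): point on the ring of dots, 31 mm from the selector's axis and in line with its white pointer, 74 mm above the table; moves with the selector
- blue_dot: the blue dot, 9 mm across, on the black panel 31 mm from the selector's axis, at selector value +0.87 or -0.87: the vent position. A red dot is at the other of the two
- wax_tin: white and red round tin, 68 mm across, 43 mm high, bystander; origin at its underside
- tape_measure: yellow tape measure, 31x79x63 mm, bystander; origin at its underside
- sanding_block: brown sanding block, 67x112x33 mm, bystander; origin at its underside
Not all that is in view belongs to the job. There is more than one size of the cap; the one meant has the size given above. There is more than one size of the tank; the job needs the larger.

How it is judged (in metres and radians):
On the way, in this order (a step that is already met when the one before it is completed fails the run):
1. the selector's pointer stands at the blue dot, the cap still seated (horizontal distance between pointer and blue_dot below 0.007 m and z of cap in the frame of tank below 0.08 m), for 0.2 s.
2. the cap is lifted off its neck (z of cap in the frame of tank above 0.105 m), for 0.1 s.
At the end, for the whole second after the job is handed in: The pointer is within 7 mm of the blue dot; the fingers hold the cap still, level within 0.3 rad, within 50 mm sideways of the neck's axis and raised 60 to 160 mm above where it was seated, not touching the tank (horizontal distance between pointer and blue_dot below 0.007 m and z of cap in the frame of tank between 0.135 and 0.235 m and horizontal distance between cap and neck_top below 0.05 m and angle between cap's own z axis and vertical below 0.3 rad and linear speed of cap below 0.03 m/s and contact force between cap and the fingers above 1 N and contact force between cap and tank below 0.1 N); the arm keeps its last pose, push and grip.
It fails at once if the cap is unlocked (turned over 0.4 rad) or lifted while the selector is not at the blue dot (not (horizontal distance between pointer and blue_dot below 0.007 m) and (angle between the x axis of cap and the x axis of tank, either way round above 0.4 rad or z of cap in the frame of tank above 0.085 m)).
It fails at once if a bystander is moved more than 20 mm (distance of any of wax_tin, tape_measure, sanding_block from where it was at the start of the episode above 0.02 m).
It also fails if it takes over 54 s, if anything falls off the work surface, if the arm or the gripper's body presses on something with over 40 N, if the wrist force passes 120 N, or if a joint passes its speed limit or range.

ROBOT

A 7-joint arm with a two-finger parallel gripper is mounted at the origin on the work surface; the furniture and walls round the work are solid. World frame = base frame: x ahead of the robot, y to its left, z up, the work surface at z = 0. Lengths are in mm, angles in rad, forces in N, time in s.
With the tool pointing down it reaches from about 425 to 925 mm from the base axis. Payload 6.8 kg.
Tool frame: the origin (TCP) lies at the very end of the fingers, on their centre line; the grasp point (between the pads) lies 19 mm behind it; z points along the fingers, y is the line along which they close (so a half turn about z gives the same grasp; the last joint's range is limited). The gripper opens to 88 mm and grips with 3 to 60 N. Pads are 20 mm wide; open, the fingers measure 115 mm over their backs; the gripper's body (75 mm by 178 mm) begins 61 mm behind the grasp point.
Start: joints at [1.194, 0.477, 0.022, 1.555, -0.011, 1.109, -0.083], TCP at [179.272, -650.776, 222.664] pointing down, gripper open.
Joint ranges: [-2.96, 2.96], [-0.34, 2.1], [-1.41, 1.46], [0.24, 2.44], [-1.37, 4.51], [0.17, 1.92], [-2.96, 2.96]. Speed limits (rad/s): [2.39, 2.39, 3.14, 3.14, 3.14, 3.14, 3.14].

INTERFACE

Orientations are given as a rotation vector (axis times angle).
In Python, from station import manip, grab_frame gives the robot as it stands.
- The arm moves only by the shell command python3 -m handwheel 'ROWS' [FORCE]. ROWS is JSON, a list of rows, each a list of 5 numbers: the opening, from 0 (shut) to 1 (fully open), then the shift along the tool's x, y, z in m, then the turn about the tool's z in rad. A call has 1 to 20 rows; each row shifts and turns the commanded pose from where the row before left it, along the tool's axes as they then stand; what a row does not reach is not made up. A row lasts 1/10 s, in which the tool goes at most 50 mm and 8.59 degrees, less where a joint would pass 70% of its speed; a pose out of reach is approached as far as the arm can. A call with a gripper value outside its range is refused whole. The fingers move at their own pace and stop on an object; FORCE is the grip in N (left out, the last holds). Time passes only in rows, so rows that do not move let the fingers close. It gives the time, the measured TCP pose, the force, the opening and the grip force at its end, in the units of the state.
- manip.get_state(): the state, without advancing time (a new reading comes with each control period).
- grab_frame(name): name is "scene" or "top"; returns a dict with "image" (420x560x3 uint8, blue, green, red), "intrinsics" (3x3 intrinsics, pixels), "eye" and "rotation" of the camera in the world. Camera axes: x right, y down, z forward; pixel columns grow to the right and rows downward; lengths in mm; the calibration is good to about 2 mm. A picture is of the moment at which its call begins. There is no depth.
- manip.hand_in(): hands the job in; it is judged then, once.
The state is a dict: "time_s": time; "joints": joint angles; "joint_velocities": joint speeds; "tau": joint torques, N m; "tool_pos": TCP position; "tcp_rot": TCP orientation; "wrist_force": force on the tool from outside, world axes, zero at the start; "moment": the same for the moment, N m; "finger_gap": finger opening in mm; "grasp_force": force on a finger pad.
Only numpy, scipy, OpenCV 4.12 (cv2) and the standard library are available. Lean on these libraries where they do the work, as an engineer would, in place of code of your own. Each camera call takes 0.05 s, during which the arm holds its last target. There are 200 camera calls.

## Working session

There is one attempt and no reset: what is moved stays moved. The work goes in short steps, Python scripts to look and compute and a shell command to move; the robot and the scene stay as the last step left them, time stands still between calls to the robot, and variables do not carry over. Pictures are saved under pics/ and viewed, at most 10 in all, crops included, and the job is handed in when it is done.

```bash
mkdir -p pics; ls; python3 - <<'E'
from station import manip, grab_frame
import cv2,pickle
s=manip.get_state();print(s)
d={}
for n in("scene","top"):
    f=grab_frame(n);d[n]=f;cv2.imwrite(f"pics/{n}0.png",f["image"]);print(n,f["intrinsics"],f["eye"],f["rotation"])
pickle.dump(d,open("f0.pkl","wb"))
E
```

```text
pics
{'time_s': 0.0, 'joints': array([ 1.19392619,  0.4778088 ,  0.02239102,  1.55642901, -0.01147817,
        1.10928083, -0.08309087]), 'joint_velocities': array([ 3.13435907e-04,  1.46891813e-03,  3.38722078e-04, -7.16998495e-04,
        1.75464953e-03, -2.11201126e-05,  1.46969902e-03]), 'tau': array([ 7.67450274e-05, -5.82855856e+01,  1.53491646e+00, -2.72617328e+01,
       -5.43019641e-02,  1.69100793e-02,  1.19032957e-04]), 'tool_pos': array([ 179.03594348, -650.2129725 ,  221.68636336]), 'tcp_rot': array([-3.11153559e+00, -4.20671671e-01,  6.50787924e-04]), 'wrist_force': array([ 0.10431704, -0.13086348, -0.02261187]), 'moment': array([-0.00968587,  0.00622176,  0.00012551]), 'grasp_force': 0.0, 'finger_gap': 87.736574066576}
scene [[521.78976482   0.         275.59535919]
 [  0.         521.78976482 203.5737905 ]
 [  0.           0.           1.        ]] [-493.52841694  662.51912812 1314.98092806] [-1.24818136  2.3551723  -0.88079154]
top [[472.04581734   0.         285.35026489]
 [  0.         472.04581734 202.69110837]
 [  0.           0.           1.        ]] [ 249.44090709   74.58924811 1399.96784267] [-2.16418115  2.15752012 -0.13948031]
```

View pics/scene0.png

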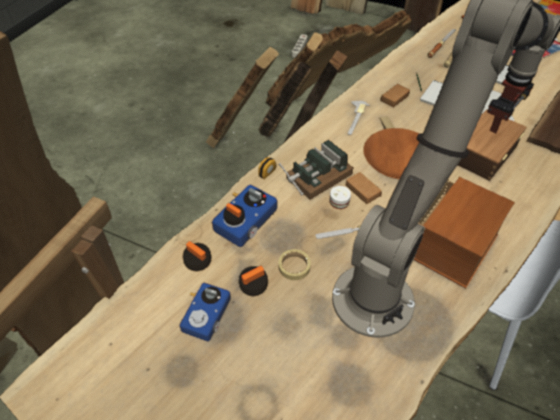

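View pics/top0.png

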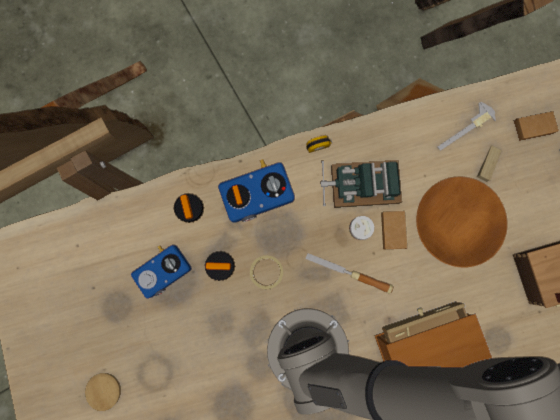

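The larger tank is at top (257,192) and scene (245,215), with a cap at top (238,196) and the selector at top (273,185). The smaller tank, at top (160,271), has no cap. The loose caps at top (188,208) and (220,266) look about 30 px (~88 mm) wide. The mounted one is about 24 px (~66 mm), so it fits the 64 mm description. I'll confirm this in one enlarged crop of both views.

```bash
python3 - <<'E'
import pickle,cv2,numpy as np
d=pickle.load(open("f0.pkl","rb"))
a=d["top"]["image"][150:235,205:305];b=d["scene"]["image"][175:255,200:300]
A=cv2.resize(a,None,fx=4,fy=4,interpolation=cv2.INTER_CUBIC);B=cv2.resize(b,None,fx=4,fy=4,interpolation=cv2.INTER_CUBIC)
B=cv2.copyMakeBorder(B,0,20,0,0,cv2.BORDER_CONSTANT)
cv2.imwrite("pics/crop1.png",np.hstack([A,B]))
E
```

```text
(no output)
```

View pics/crop1.png

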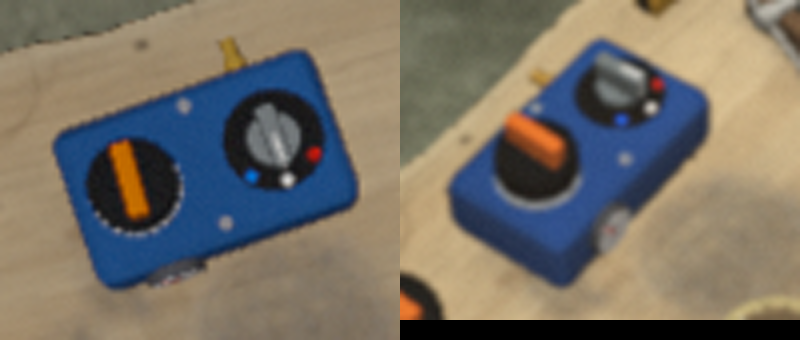

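The crop shows the larger tank with its gauge on the near side (-x). In the crop's top half the cap bar is at (129,179), white dot (288,180), blue dot (251,175) and red dot (314,154). Blue lies clockwise from white, so vent is -0.87. Next I'll triangulate.

```bash
cat > h.py <<'E'
import numpy as np,cv2
from scipy.spatial.transform import Rotation as R
from scipy.optimize import least_squares
def P(f):
    r=R.from_rotvec(np.ravel(f["rotation"])).as_matrix().T   # world->cam
    return f["intrinsics"]@np.c_[r,-r@np.array(f["eye"])]
def tri(d,u,v):
    X=cv2.triangulatePoints(P(d["top"]),P(d["scene"]),np.float64(u).T,np.float64(v).T);return (X[:3]/X[3]).T
def proj(p,X):
    q=np.c_[X,np.ones(len(X))]@p.T;return q[:,:2]/q[:,2:]
E
python3 - <<'E'
from h import *
import pickle
d=pickle.load(open("f0.pkl","rb"))
cv=lambda a,o:(np.array(a)+.5)/4-.5+o
u=cv([(288,180),(251,175),(314,154),(183,105),(225,222)],(205,150))
v=cv([(251,107),(222,119),(257,85),(135,107),(225,158)],(200,175))
X=tri(d,u,v);print(X.round(1))
for n,w in(("top",u),("scene",v)): print((proj(P(d[n]),X)-w).round(2).tolist())
# tank fit from dots
a=.87;c=np.array([0,-52.])
L=np.array([[-31*np.cos(t),-52-31*np.sin(t),72] for t in(0,-a,a)])
def W(p,L): 
    r=R.from_euler('z',p[3]).as_matrix();return L@r.T+p[:3]
# orange bar centroids
cen={}
for n,(x0,y0,x1,y1) in(("top",(220,178,252,212)),("scene",(215,195,250,225))):
    im=d[n]["image"][y0:y1,x0:x1];h=cv2.cvtColor(im,cv2.COLOR_BGR2HSV)
    m=((h[...,0]<20)&(h[...,1]>170)&(h[...,2]>110)).astype(np.uint8);M=cv2.moments(m,True)
    cen[n]=(M['m10']/M['m00']+x0,M['m01']/M['m00']+y0);print(n,M['m00'],cen[n],.5*np.arctan2(2*M['mu11'],M['mu20']-M['mu02']))
B=tri(d,[cen["top"]],[cen["scene"]]);print("bar",B)
L2=np.vstack([L,[[0,52,118]]])
uu=np.vstack([u[:3],cen["top"]]);vv=np.vstack([v[:3],cen["scene"]])
f=lambda p:np.r_[proj(P(d["top"]),W(p,L2))-uu,proj(P(d["scene"]),W(p,L2))-vv].ravel()
s=least_squares(f,[X[3,0],X[3,1],0,.25]);print(s.x.round(3),f(s.x).round(2))
p=s.x;print("sel",W(p,np.array([[0,-52,93]])),"cap",W(p,np.array([[0,52,113]])))
# bar ends direction: project bar axis for cap yaw
from station import manip
st=manip.get_state();print(st["tool_pos"],R.from_rotvec(st["tcp_rot"]).as_matrix().round(3))
print("tank corners top",proj(P(d["top"]),W(p,np.array([[x,y,70] for x in(-60,60) for y in(-100,100)]))).round(1).tolist())
E
```

```text
[[435.3  91.2  78.3]
 [438.5 116.9  77.6]
 [454.5  72.9  75.2]
 [489.1 166.   75.7]
 [405.4 135.2  74.8]]
[[0.1, 0.08], [0.26, 0.21], [0.07, 0.06], [0.16, 0.12], [0.21, 0.17]]
[[-0.09, -0.01], [-0.24, -0.03], [-0.06, -0.01], [-0.15, -0.02], [-0.2, -0.02]]
top 100.0 (236.87, 194.63) 1.2999492116362537
scene 102.0 (233.6764705882353, 209.4313725490196) 0.6126879766283339
bar [[428.81028988 198.88994843 116.6545013 ]]
[4.46581e+02 1.50639e+02 3.27500e+00 3.69000e-01] [ 0.19 -0.16  0.24  0.45  0.11 -0.2   0.15  0.44 -0.2   0.38 -0.19  0.54
 -0.16 -0.17 -0.39 -0.82]
sel [[465.31689053 102.13129213  96.27496674]] cap [[427.84555406 199.14623398 116.27496674]]
[ 179.09321321 -650.25766248  221.81079086] [[ 0.964  0.266 -0.001]
 [ 0.266 -0.964  0.002]
 [-0.    -0.002 -1.   ]]
tank corners top [[296.3, 198.0], [230.0, 223.2], [281.2, 159.2], [215.5, 183.8]]
```

The measurements hold up: dots at z≈77 against 74, bar at 117 against 113 (within calibration), and tank centre (446.6,150.6) with yaw 0.369. The screws' midpoint agrees. The selector is at (465,102) and the cap at (428,199), both within reach. I'll move over.

```bash
python3 -m handwheel '[[1,0,0,-0.035,0],[1,0,0,-0.035,0],[1,0.031,-0.0217,0,0],[1,0.031,-0.0217,0,0],[1,0.031,-0.0217,0,0],[1,0.031,-0.0217,0,0],[1,0.031,-0.0217,0,0],[1,0.031,-0.0217,0,0],[1,0.031,-0.0217,0,0],[1,0.031,-0.0217,0,0],[1,0.031,-0.0217,0,0],[1,0.031,-0.0217,0,0],[1,0.031,-0.0217,0,0],[1,0.031,-0.0217,0,0]]' && python3 -m handwheel '[[1,0.01,-0.039,0,0],[1,0.01,-0.039,0,0],[1,0.01,-0.039,0,0],[1,0.01,-0.039,0,0],[1,0.01,-0.039,0,0],[1,0.01,-0.039,0,0],[1,0.01,-0.039,0,0],[1,0.01,-0.039,0,0],[1,0.01,-0.039,0,0],[0.5,0.01,-0.039,0,-0.1],[0.5,0,0,0,0],[0.5,0,0,0,0]]'
cat > err.py <<'E'
from h import *
from station import manip
import sys
def err(tx,ty,tz,yaw):
    s=manip.get_state();r=R.from_rotvec(s["tcp_rot"]).as_matrix()
    y=np.arctan2(r[1,0],r[0,0])
    print("t",s["time_s"],"pos",s["tool_pos"].round(1),"yaw",y.round(3),"j",s["joints"].round(2),"F",s["wrist_force"].round(1),"M",s["moment"].round(2),"gap",round(s["finger_gap"],1),"g",round(s["grasp_force"],1))
    print("tool shift m",(r.T@(np.array([tx,ty,tz])-s["tool_pos"])/1000).round(4),"turn",round((y-yaw+np.pi/2)%np.pi-np.pi/2,3),"tilt",r[2,2].round(4))
if __name__=="__main__": err(*map(float,sys.argv[1:]))
E
python3 err.py 465.3 102.1 86 0.369
```

```text
time_s: 1.5
tool_pos: [469.3, -299.6, 292.4]
tcp_rot: [-3.113, -0.421, 0.001]
wrist_force: [0.1, 0.3, 1.2]
finger_gap: 87.8
grasp_force: 0.0
time_s: 2.7
tool_pos: [461.3, 102.0, 292.3]
tcp_rot: [3.088, 0.578, -0.001]
wrist_force: [0.3, -0.9, -0.1]
finger_gap: 67.4
grasp_force: 0.0
t 2.7 pos [461.3 102.  292.3] yaw 0.37 j [ 0.16  0.11 -0.54  1.9   0.06  1.14 -1.61] F [ 0.3 -0.9 -0.1] M [-0.04 -0.   -0.02] gap 67.4 g 0.0
tool shift m [0.004  0.0013 0.2063] turn 0.001 tilt -1.0
```

```bash
python3 -m handwheel '[[0.5,0.004,0.001,0.03,0],[0.5,0,0,0.04,0],[0.5,0,0,0.04,0],[0.5,0,0,0.025,0],[0.5,0,0,0,0],[0.5,0,0,0,0]]' && python3 - <<'E'
from station import grab_frame
import cv2,numpy as np,pickle
d={n:grab_frame(n) for n in("top","scene")}
pickle.dump(d,open("f1.pkl","wb"))
a=d["top"]["image"][130:230,205:305];b=d["scene"]["image"][155:255,200:300]
cv2.imwrite("pics/crop2.png",np.hstack([cv2.resize(i,None,fx=4,fy=4,interpolation=cv2.INTER_CUBIC) for i in(a,b)]))
E
python3 err.py 465.3 102.1 86 0.369
```

```text
time_s: 3.3
tool_pos: [466.0, 100.9, 158.0]
tcp_rot: [3.089, 0.572, -0.001]
wrist_force: [0.1, -0.0, 0.4]
finger_gap: 43.8
grasp_force: 0.0
t 3.4 pos [466.9 101.8 159.2] yaw 0.367 j [ 0.11  0.28 -0.53  2.05  0.18  0.86 -1.72] F [ 0.5 -0.1  0.6] M [ 0.01  0.02 -0.05] gap 43.9 g 0.0
tool shift m [-0.0016 -0.0009  0.0732] turn -0.002 tilt -1.0
```

View pics/crop2.png

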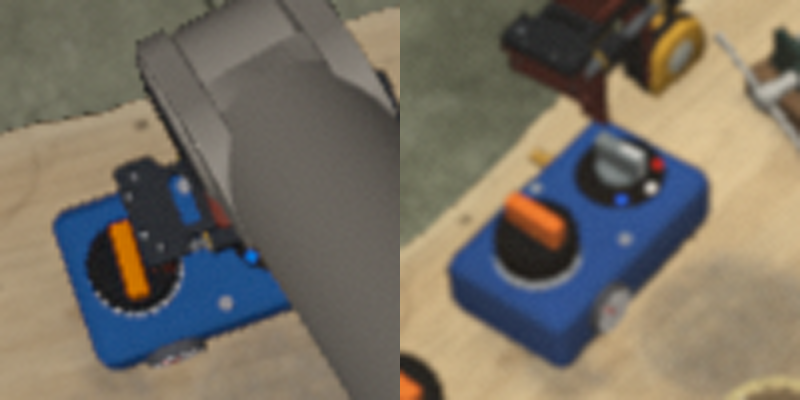

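The gripper hovers over the selector (fingertip about crop (600,115) in the scene half), and nothing has been disturbed. I'll descend and grip lightly.

```bash
python3 -m handwheel '[[0.5,-0.001,0,0.02,0],[0.5,0,0,0.02,0],[0.5,0,0,0.018,0],[0.5,0,0,0.013,0],[0.5,0,0,0,0],[0,0,0,0,0],[0,0,0,0,0],[0,0,0,0,0],[0,0,0,0,0]]' 15;python3 err.py 465.3 102.1 86 0.369
```

```text
time_s: 4.3
tool_pos: [465.7, 100.9, 87.4]
tcp_rot: [3.087, 0.575, 0.003]
wrist_force: [5.3, -12.3, 1.9]
finger_gap: 15.4
grasp_force: 6.5
t 4.3 pos [465.7 100.9  87.4] yaw 0.369 j [ 0.06  0.39 -0.49  2.11  0.28  0.7  -1.81] F [  5.3 -12.3   1.9] M [-2.7  -1.22 -0.07] gap 15.4 g 6.5
tool shift m [ 0.     -0.0013  0.0013] turn -0.0 tilt -1.0
```

```bash
python3 -m handwheel '[[0,0,0.0015,0,0],[0,0,0,0,0],[0,0,0,0,0]]';python3 err.py 465.3 102.1 86 0.369
```

```text
time_s: 4.6
tool_pos: [466.1, 100.0, 87.3]
tcp_rot: [3.088, 0.575, 0.002]
wrist_force: [1.6, -3.3, 5.4]
finger_gap: 14.4
grasp_force: 15.0
t 4.6 pos [466.1 100.   87.3] yaw 0.368 j [ 0.07  0.39 -0.49  2.11  0.28  0.7  -1.81] F [ 1.6 -3.3  5.4] M [-0.63 -0.02 -0.07] gap 14.4 g 15.0
tool shift m [ 0.     -0.0023  0.0013] turn -0.001 tilt -1.0
```

Gripped. Turning clockwise (+ about tool z) by 0.87.

```bash
python3 -m handwheel '[[0,0,0,0,0.1],[0,0,0,0,0.1],[0,0,0,0,0.1],[0,0,0,0,0.1],[0,0,0,0,0.1],[0,0,0,0,0.1],[0,0,0,0,0.1],[0,0,0,0,0.1],[0,0,0,0,0.08],[0,0,0,0,0],[0,0,0,0,0],[0,0,0,0,0]]';python3 err.py 465.3 102.1 86 -0.50
```

```text
time_s: 5.8
tool_pos: [466.2, 101.8, 87.3]
tcp_rot: [-3.038, 0.79, -0.002]
wrist_force: [0.8, 4.3, 6.4]
finger_gap: 13.7
grasp_force: 15.0
t 5.8 pos [466.2 101.8  87.3] yaw -0.508 j [-0.1   0.36 -0.29  2.12  0.16  0.68 -2.58] F [0.8 4.3 6.4] M [ 1.   -0.11 -0.05] gap 13.7 g 15.0
tool shift m [-0.001   0.0001  0.0013] turn -0.008 tilt -1.0
```

```bash
python3 -m handwheel '[[0.5,0,0,0,0],[0.5,0,0,0,0],[0.5,0,0,0,0],[0.5,0,0,-0.02,0],[0.5,0,0,-0.04,0],[0.5,0,0,-0.04,0],[0.5,0,0,0,-0.12],[0.5,0,0,0,-0.15],[0.5,0,0,0,-0.15],[0.5,0,0,0,-0.15],[0.5,0,0,0,-0.15],[0.5,0,0,0,-0.15],[0.5,0,0,0,0]]';python3 err.py 428.5 197.5 170 0.369
python3 - <<'E'
from station import grab_frame
import cv2,numpy as np,pickle
d={n:grab_frame(n) for n in("top","scene")}
pickle.dump(d,open("f2.pkl","wb"))
a=d["top"]["image"][150:230,205:305];b=d["scene"]["image"][175:255,200:300]
cv2.imwrite("pics/crop3.png",np.hstack([cv2.resize(i,None,fx=4,fy=4,interpolation=cv2.INTER_CUBIC) for i in(a,b)]))
E
```

```text
time_s: 7.1
tool_pos: [464.8, 99.8, 186.2]
tcp_rot: [3.091, 0.562, -0.002]
wrist_force: [-0.3, 0.4, -0.1]
finger_gap: 43.7
grasp_force: 0.0
t 7.1 pos [464.8  99.8 186.2] yaw 0.36 j [ 0.04  0.22 -0.44  2.03  0.12  0.91 -1.67] F [-0.3  0.4 -0.1] M [ 0.03 -0.05  0.01] gap 43.7 g 0.0
tool shift m [ 0.0004 -0.1043  0.0162] turn -0.009 tilt -1.0
```

View pics/crop3.png

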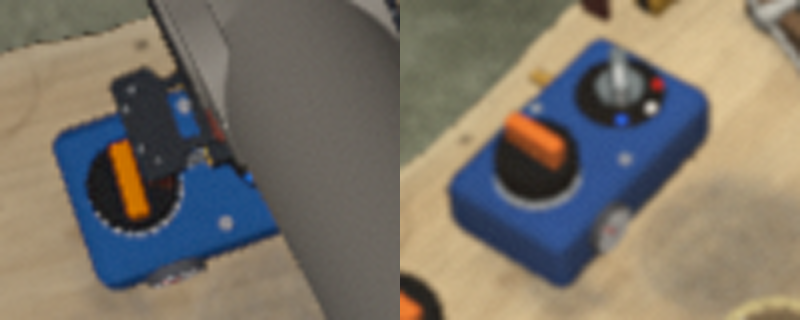

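The pointer now aims at the blue dot: in the scene half the knob is at (620,80), the pointer goes down the line to (622,119), and the bar is untouched. Next I'll measure the cap bar's yaw by rendering its box.

```bash
python3 - <<'E'
from h import *
import pickle
d=pickle.load(open("f0.pkl","rb"))
obs={"top":((236.87,194.63),1.29995),"scene":((233.676,209.431),.61269)}
box=np.array([[x,y,z] for x in(-26,26) for y in(-7,7) for z in(102,124)],float)
def m(n,p):
    X=box@R.from_euler('z',p[2]).as_matrix().T+[p[0],p[1],p[3]]
    h=cv2.convexHull(proj(P(d[n]),X).astype(np.float32)*1);M=cv2.moments(h)
    return M['m10']/M['m00'],M['m01']/M['m00'],.5*np.arctan2(2*M['mu11'],M['mu20']-M['mu02'])
def f(p):
    r=[]
    for n in obs:
        a=m(n,p);r+=[a[0]-obs[n][0][0],a[1]-obs[n][0][1],(a[2]-obs[n][1])*8]
    return np.array(r)
s=least_squares(f,[428,199,.35,0],diff_step=1e-3,x_scale=[1,1,.01,1]);print(s.x.round(3),f(s.x).round(2))
for y in(.29,.33,.37,.41): print(y,m("top",[428,199,y,3])[2],m("scene",[428,199,y,3])[2])
E
python3 err.py 428.5 197.5 150 0.33
```

```text
[4.30168e+02 1.98795e+02 2.92000e-01 0.00000e+00] [ 0.53 -0.03 -0.1  -0.47  0.44  0.1 ]
0.29 1.288767648688216 0.626264973917601
0.33 1.2485065537389612 0.5855216563326943
0.37 1.2082610241026197 0.5454592671641042
0.41 1.1680335716967247 0.5060763551758533
t 7.2 pos [465.   99.9 186.4] yaw 0.354 j [ 0.04  0.22 -0.44  2.03  0.12  0.91 -1.67] F [ 1.4 -0.4  0.1] M [ 0.01  0.04 -0.  ] gap 44.2 g 0.0
tool shift m [-0.0003 -0.1042  0.0364] turn 0.024 tilt -1.0
```

```bash
python3 -m handwheel '[[0.5,0,-0.035,0,0],[0.5,0,-0.035,0,0],[0.5,0,-0.034,0,0],[0.5,0,0,0.03,0.065],[0.5,0,0,0.01,0],[0.5,0,0,0,0],[0.5,0,0,0,0]]';python3 err.py 429 197.7 106 0.295
```

```text
time_s: 7.9
tool_pos: [429.2, 197.0, 146.9]
tcp_rot: [3.108, 0.458, -0.001]
wrist_force: [0.7, 0.6, 0.9]
finger_gap: 44.0
grasp_force: 0.0
t 7.9 pos [429.2 197.  146.9] yaw 0.292 j [-0.14  0.28 -0.48  2.08  0.18  0.82 -2.01] F [0.7 0.6 0.9] M [ 0.    0.03 -0.04] gap 44.0 g 0.0
tool shift m [ 0.0001 -0.0007  0.0409] turn -0.003 tilt -1.0
```

Joint 7 (-2.01) would get tight when turning clockwise. I'll make a half turn first, which gives the same grasp and leaves room both ways.

```bash
python3 -m handwheel '[[0.5,0,0,0,-0.145],[0.5,0,0,0,-0.145],[0.5,0,0,0,-0.145],[0.5,0,0,0,-0.145],[0.5,0,0,0,-0.145],[0.5,0,0,0,-0.145],[0.5,0,0,0,-0.145],[0.5,0,0,0,-0.145],[0.5,0,0,0,-0.145],[0.5,0,0,0,-0.145],[0.5,0,0,0,-0.145],[0.5,0,0,0,-0.145],[0.5,0,0,0,-0.145],[0.5,0,0,0,-0.145],[0.5,0,0,0,-0.145],[0.5,0,0,0,-0.145],[0.5,0,0,0,-0.145],[0.5,0,0,0,-0.145],[0.5,0,0,0,-0.145],[0.5,0,0,0,-0.145]]' >/dev/null; python3 -m handwheel '[[0.5,0,0,0,-0.12],[0.5,0,0,0,-0.122],[0.5,0,0,0,0],[0.5,0,0,0,0]]';python3 err.py 429 197.7 106 0.295
```

```text
time_s: 10.3
tool_pos: [429.5, 197.2, 147.1]
tcp_rot: [-0.453, 3.108, -0.0]
wrist_force: [-0.9, -0.2, -0.4]
finger_gap: 43.8
grasp_force: 0.0
t 10.3 pos [429.5 197.2 147.1] yaw -2.852 j [ 0.37  0.48 -1.14  2.05  0.54  0.96  0.8 ] F [-0.9 -0.2 -0.4] M [ 0.12 -0.14 -0.02] gap 43.8 g 0.0
tool shift m [0.0003 0.0006 0.0411] turn -0.006 tilt -1.0
```

```bash
python3 -m handwheel '[[0.5,0,0,0.02,0],[0.5,0,0,0.015,0],[0.5,0,0,0.006,0],[0.5,0,0,0,0],[0,0,0,0,0],[0,0,0,0,0],[0,0,0,0,0],[0,0,0,0,0]]' 20;python3 err.py 429 197.7 106 0.295
```

```text
time_s: 11.1
tool_pos: [429.0, 197.8, 106.0]
tcp_rot: [-0.46, 3.107, 0.0]
wrist_force: [-0.3, 0.0, -0.5]
finger_gap: 15.5
grasp_force: 0.0
t 11.1 pos [429.  197.8 106. ] yaw -2.848 j [ 0.31  0.53 -1.08  2.08  0.62  0.89  0.74] F [-0.3  0.  -0.5] M [ 0.07 -0.11  0.01] gap 15.5 g 0.0
tool shift m [ 0.     -0.0001 -0.    ] turn -0.001 tilt -1.0
```

Now I'll finish closing and probe clockwise. The cap starts at about -0.08 from the tank, so a clockwise stop would show at a total of -0.15 to -0.3.

```bash
python3 -m handwheel '[[0,0,0,0,0],[0,0,0,0,0],[0,0,0,0,0]]' 25; python3 err.py 429 197.7 106 0.295;  python3 -m handwheel '[[0,0,0,0,0.05],[0,0,0,0,0.05],[0,0,0,0,0.05],[0,0,0,0,0],[0,0,0,0,0]]';python3 err.py 429 197.7 106 0.145;  python3 -m handwheel '[[0,0,0,0,0.05],[0,0,0,0,0.05],[0,0,0,0,0],[0,0,0,0,0]]';python3 err.py 429 197.7 106 0.045
```

```text
time_s: 11.4
tool_pos: [429.0, 197.8, 106.0]
tcp_rot: [-0.46, 3.107, -0.0]
wrist_force: [0.0, -1.8, 5.3]
finger_gap: 14.1
grasp_force: 25.0
t 11.4 pos [429.  197.8 106. ] yaw -2.848 j [ 0.31  0.53 -1.08  2.08  0.62  0.89  0.74] F [ 0.  -1.8  5.3] M [-0.14 -0.02  0.02] gap 14.1 g 25.0
tool shift m [ 0.     -0.0001 -0.    ] turn -0.001 tilt -1.0
time_s: 11.9
tool_pos: [429.1, 198.2, 105.9]
tcp_rot: [-0.228, 3.132, 0.001]
wrist_force: [-0.0, -0.1, 4.9]
finger_gap: 13.5
grasp_force: 25.0
t 11.9 pos [429.1 198.2 105.9] yaw -2.996 j [ 0.28  0.52 -1.05  2.08  0.59  0.87  0.61] F [-0.  -0.1  4.9] M [ 0.2  -0.21 -0.07] gap 13.5 g 25.0
tool shift m [ 0.0002 -0.0004 -0.0001] turn 0.001 tilt -1.0
time_s: 12.3
tool_pos: [429.1, 198.1, 105.9]
tcp_rot: [-0.072, 3.14, 0.001]
wrist_force: [-0.2, 1.1, 5.1]
finger_gap: 13.8
grasp_force: 25.0
t 12.3 pos [429.1 198.1 105.9] yaw -3.095 j [ 0.27  0.5  -1.02  2.08  0.57  0.86  0.52] F [-0.2  1.1  5.1] M [ 0.26 -0.27 -0.01] gap 13.8 g 25.0
tool shift m [ 0.0002 -0.0004 -0.0001] turn 0.001 tilt -1.0
```

Relative angle is now -0.32 with no resisting moment, so clockwise looks free. Continuing while watching the moment and gap.

```bash
python3 -m handwheel '[[0,0,0,0,0.05],[0,0,0,0,0.05],[0,0,0,0,0.05],[0,0,0,0,0]]';python3 err.py 429 197.7 106 -0.105; python3 -m handwheel '[[0,0,0,0,0]]';python3 - <<'E'
from station import grab_frame
import cv2,numpy as np
d={n:grab_frame(n) for n in("top","scene")}
a=d["top"]["image"][150:230,205:305];b=d["scene"]["image"][175:255,200:300]
cv2.imwrite("pics/crop4.png",np.hstack([cv2.resize(i,None,fx=4,fy=4,interpolation=cv2.INTER_CUBIC) for i in(a,b)]))
E
```

```text
time_s: 12.7
tool_pos: [429.1, 198.1, 105.9]
tcp_rot: [0.165, 3.137, 0.001]
wrist_force: [0.2, 1.1, 5.5]
finger_gap: 13.8
grasp_force: 25.0
t 12.7 pos [429.1 198.1 105.9] yaw 3.037 j [ 0.24  0.49 -0.99  2.09  0.55  0.85  0.4 ] F [0.2 1.1 5.5] M [ 0.19 -0.26 -0.01] gap 13.8 g 25.0
tool shift m [ 0.     -0.0004 -0.0001] turn 0.0 tilt -1.0
time_s: 12.8
tool_pos: [429.1, 198.1, 105.9]
tcp_rot: [0.162, 3.137, 0.001]
wrist_force: [0.4, 1.1, 6.2]
finger_gap: 13.7
grasp_force: 25.0
```

View pics/crop4.png

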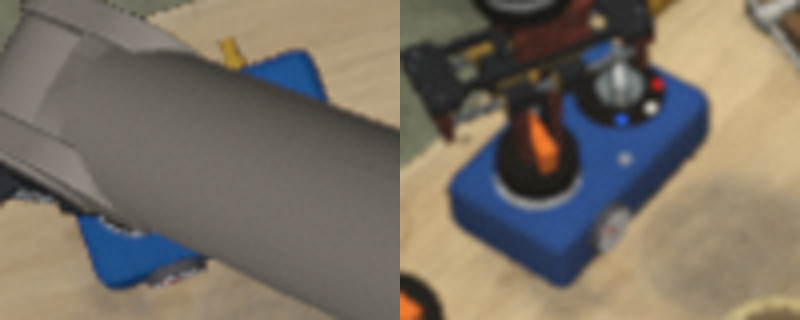

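The bar turns with the fingers (scene crop (543,140), now steeper) and the selector is still at blue. I'll turn the remaining 0.58 rad, then lift gently.

```bash
python3 -m handwheel '[[0,0,0,0,0.08],[0,0,0,0,0.08],[0,0,0,0,0.08],[0,0,0,0,0.08],[0,0,0,0,0.08],[0,0,0,0,0.08],[0,0,0,0,0.1],[0,0,0,0,0],[0,0,0,0,0]]';python3 err.py 429 197.7 106 -0.681; python3 -m handwheel '[[0,0,0,-0.003,0],[0,0,0,-0.003,0],[0,0,0,0,0]]'; python3 err.py 429 197.7 112 -0.681
```

```text
time_s: 13.8
tool_pos: [429.1, 198.9, 106.0]
tcp_rot: [1.05, 2.961, 0.003]
wrist_force: [0.9, 6.0, 4.1]
finger_gap: 13.6
grasp_force: 25.0
t 13.8 pos [429.1 198.9 106. ] yaw 2.46 j [ 0.15  0.44 -0.85  2.09  0.46  0.81 -0.1 ] F [0.9 6.  4.1] M [ 1.21 -0.25 -0.08] gap 13.6 g 25.0
tool shift m [-0.0007 -0.001  -0.0001] turn -0.001 tilt -1.0
time_s: 14.1
tool_pos: [428.8, 198.9, 111.6]
tcp_rot: [-1.05, -2.96, -0.003]
wrist_force: [1.6, 5.5, 0.7]
finger_gap: 14.0
grasp_force: 25.0
t 14.1 pos [428.8 198.9 111.6] yaw 2.46 j [ 0.15  0.43 -0.86  2.09  0.44  0.82 -0.09] F [1.6 5.5 0.7] M [ 1.48 -0.33  0.04] gap 14.0 g 25.0
tool shift m [-0.0009 -0.0008 -0.0004] turn -0.001 tilt -1.0
```

The upward pull is small, so the cap is coming free. Lifting to 100 mm.

```bash
python3 -m handwheel '[[0,0,0,-0.005,0],[0,0,0,-0.005,0],[0,0,0,-0.01,0],[0,0,0,-0.01,0],[0,0,0,-0.01,0],[0,0,0,-0.01,0],[0,0,0,-0.015,0],[0,0,0,-0.015,0],[0,0,0,-0.01,0],[0,0,0,-0.004,0],[0,0,0,0,0],[0,0,0,0,0],[0,0,0,0,0],[0,0,0,0,0]]' 30; python3 err.py 429 197.7 206 -0.681;python3 - <<'E'
from station import grab_frame
import cv2,numpy as np
d={n:grab_frame(n) for n in("top","scene")}
a=d["top"]["image"][150:250,205:305];b=d["scene"]["image"][155:255,200:300]
cv2.imwrite("pics/crop5.png",np.hstack([cv2.resize(i,None,fx=4,fy=4,interpolation=cv2.INTER_CUBIC) for i in(a,b)]))
E
```

```text
time_s: 15.5
tool_pos: [428.5, 197.6, 205.2]
tcp_rot: [-1.056, -2.958, 0.001]
wrist_force: [0.2, -0.3, -1.7]
finger_gap: 13.8
grasp_force: 30.0
t 15.5 pos [428.5 197.6 205.2] yaw 2.456 j [ 0.26  0.29 -0.95  2.    0.28  0.99  0.06] F [ 0.2 -0.3 -1.7] M [ 0.06 -0.16 -0.05] gap 13.8 g 30.0
tool shift m [-0.0003  0.0004 -0.0008] turn -0.005 tilt -1.0
```

View pics/crop5.png

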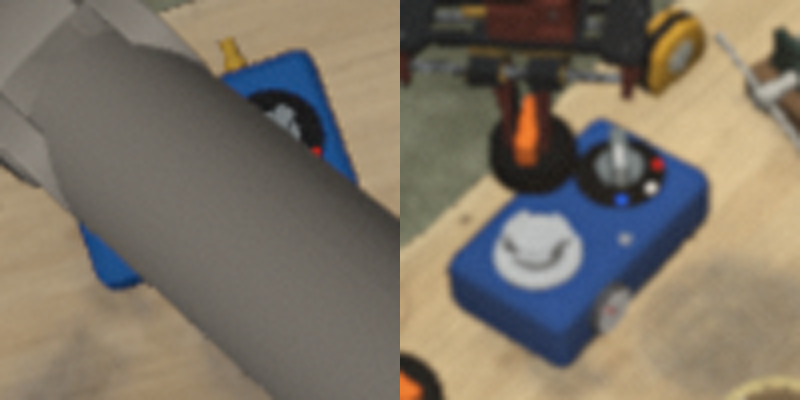

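The cap is held level above the bare white neck (cap at crop (530,155), neck at (540,250)). Measured weight is about 1.7 N, the pointer is still at blue, and the yellow tape measure is untouched. Handing in.

```bash
python3 -c "
from station import manip
print(manip.hand_in())"
```

```text
the job is handed in; nothing more can be done
None
```

I turned the selector to the blue dot (clockwise), unlocked the cap clockwise, and handed in holding it level about 100 mm above its neck, with the pointer still at blue; the hand-in returned no verdict.

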